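Wind the mould press shut

ROBOT

A 6-joint arm with a two-finger parallel gripper is mounted at the origin on the work surface. World frame = base frame: x ahead of the robot, y to its left, z up, the work surface at z = 0. Lengths are in m, angles in rad, forces in N, time in s.
With the tool pointing down it reaches from about 0.35 to 0.85 m from the base axis. Payload 8.1 kg.
Tool frame: the origin (TCP) lies between the finger pads; the fingertips stand 14 mm ahead of it and the grasp point (between the pads) lies 5 mm behind it (robot.tip_reach is the z of the fingertips in the tool frame, in m); z points along the fingers, y is the line along which they close (so a half turn about z gives the same grasp; the last joint's range is limited). The gripper opens to 93 mm and grips with 3 to 60 N. Pads are 15 mm wide; open, the fingers measure 128 mm over their backs; the gripper's body (75 mm by 188 mm) begins 65 mm behind the grasp point.
Start: joints at [-1.201, 0.13, 1.488, -0, 1.523, -0.085], TCP at [0.264, -0.539, 0.233] pointing down, gripper open.
Joint ranges: [-2.96, 2.96], [-0.89, 2.26], [0.02, 2.5], [-1.34, 4.48], [0, 2.73], [-2.66, 2.66]. Speed limits (rad/s): [2.39, 2.39, 2.79, 3.14, 3.14, 3.14].

INTERFACE

Orientations are given as a rotation vector (axis times angle).
In Python, from plant import robot gives the robot as it stands. The module is installed in compiled form; this text tells all that it offers.
- The arm moves only by the shell command python3 -m handwheel 'ROWS' [FORCE]. ROWS is JSON, a list of rows, each a list of 7 numbers: the closure, from -1 (fully open) to 1 (shut), then the shift along the tool's x, y, z each as a share of 100 cm, from -1 to 1, then the turn, a rotation vector about the tool's x, y, z each as a share of 180 degrees, from -1 to 1. In form: [[grip, tx, ty, tz, rx, ry, rz], ...]. A call has 1 to 20 rows; each row is the pose to reach, as a shift and turn from the pose commanded when the call began, along the tool's axes at that moment, turning the shorter way round; what a row does not reach only later rows make up. A row lasts 1/8 s, in which the tool goes at most 62.5 mm and 10.7 degrees, less where a joint would pass 70% of its speed; a pose out of reach is approached as far as the arm can. A call with a number of a shift or a turn outside -1 to 1 is refused whole. A call with a gripper value outside its range is refused whole. The fingers move at their own pace and stop on an object; FORCE is the grip in N (left out, the last holds). Time passes only in rows, so rows that repeat a pose let the fingers close. It gives the time, the measured TCP pose, the force, the opening and the grip force at its end, in the units of the state.
- robot.read_state(): the state, without advancing time (a new reading comes with each control period).
- robot.read_camera(name): name is "scene" or "side" or "wrist"; returns a dict with "frame" (480x640x3 uint8, red, green, blue), "fx", "fy", "cx", "cy" (pixels), "rvec" (rotation vector, rad) and "tvec" (3), from world to camera coordinates, as OpenCV has them; the wrist camera has in their place "T_tool_cam" (4x4, takes a point from camera to tool coordinates, whose origin is the TCP and whose axes are the flange's). Camera axes: x right, y down, z forward; pixel columns grow to the right and rows downward; lengths in m; the calibration is good to about 2 mm. A picture is of the moment at which its call begins: read the wrist's pose just before it. There is no depth.
- robot.close_job(): hands the job in; it is judged then, once.
Trained networks look in a picture, given as the dict that the camera call returned (one of the last four; its "shot" number tells which), for a name from the list of things; names that differ only in an ending like _2 or _b are one class to them, and where a whole thing is asked for, a point or a joint stands for the part that bears it (a point fixed in the world has none). Each returns a list of dicts, best first, with "conf" (0 to 1); they miss things now and then, are a little off and sometimes report something else, mostly with a low value. They report only what shows in the picture. A call takes as long as a camera call.
- robot.regions_of(picture, name): "mask" (480x640 bool, what is visible of it) and "rect" ([left, top, right, bottom] in pixels, round what is visible of it).
The state is a dict: "t": time; "q": joint angles; "dq": joint speeds; "joint_torque": joint torques, N m; "tool_pos": TCP position; "orientation": TCP orientation; "force": force on the tool from outside, world axes, zero at the start; "wrist_torque": the same for the moment, N m; "opening": finger opening in m; "gripper_force": force on a finger pad.
Only numpy, scipy, OpenCV 4.12 (cv2) and the standard library are available. Lean on these libraries where they do the work, as an engineer would, in place of code of your own. Each camera call takes 0.05 s, during which the arm holds its last target. There are 200 camera calls.

TASK

The wooden cigar mould in the bench press still stands a few millimetres open. Wind the press down by pushing the arms of its four-armed handle round clockwise (seen from above) with a fingertip, never taking an arm between the fingers, until the two halves of the mould have met and the handle comes up tight; do not force it beyond that. Then take the hand away, and leave the pot, the wooden block and the bottle where they stand.

Things in the scene. Friction and masses are not known exactly. Their poses are not given: they have to be found in the camera images.
- press: Bench screw press, fixed; place and yaw differ from run to run. Origin: centre of the base plate's underside, on the bench top; z up, y along the crosshead. Base plate 220 (x) x 340 (y) x 20 mm; two 24 mm columns at y = +-140 mm; crosshead 50 x 340 mm, 150 to 184 mm up; nuts (32 mm) over the columns and a 56 mm round boss in its middle up to 196 mm.
- hub (a point): Point on the handle's vertical axis at mid-height of its arms, 232 to 239 mm above the bench at the start, 227 mm when wound down. Turns with the handle: z up; +x, -x, +y, -y run along the four arms. Hub: 26 mm radius, from 22 mm below to 26 mm above this point. Arms: level steel rods 12 mm thick, 90 degrees apart. Nothing stands between or above them; below is the crosshead.
- ball_end (a point): Centre of the black ball (30 mm diameter) ending one of the four arms, the one along +x of hub; all four balls are centred 110 mm from the axis.
- capstan (a joint): Handle angle, rad; grows clockwise seen from above, lowering handle and platen 10 mm a turn. Starts between -1.5 and 2.2. The platen meets the mould at about 3.14; the mould is shut at about 5.65, where the handle comes up tight (solid stop 5.72). Friction 0.25 N m (3 N at 80 mm from the axis), up to 0.35 N m while the mould closes; it stays where it is left.
- mould_top (a joint): How far the upper half of the mould has been pressed down, m: 0 = open by 4 mm, 0.004 = shut, halves touching. It springs up again unless the platen holds it.
- platen_face (a point): Centre of the underside of the steel platen (120 x 205 x 18 mm) that hangs from the screw over the mould.
- mould_lid (a point): Centre of the top face of the upper mould half: 80 mm above the bench when open, 76 mm when shut. The wooden mould, 130 x 220 mm, lies between the columns, cigar ends showing along its parting line; the lower half is fixed and ends 48 mm up, the upper half is 28 mm thick.
- pot_mid (a point): Bystander: open white plastic paste pot, 68 mm across its mouth, 45 mm high; this point is half-way up on its axis.
- block_mid (a point): Bystander: light wooden block 130 x 55 x 28 mm lying flat, long along its own x; this point is its centre.
- bottle_mid (a point): Bystander: clear plastic water bottle with white cap, 66 mm across, 190 mm high, standing; this point is half-way up on its axis.

How it is judged:
By the outcome, as a careful person would: the job done as asked, in the order asked, and still so for the second after the job is handed in, with the robot touching nothing.
It also fails if it takes over 67 s, if anything falls off the work surface, if the arm or the gripper's body presses on something with over 40 N, if the wrist force passes 120 N, or if a joint passes its speed limit or range.

## Working session

There is one attempt and no reset: what is moved stays moved. The work goes in short steps, Python scripts to look and compute and a shell command to move; the robot and the scene stay as the last step left them, time stands still between calls to the robot, and variables do not carry over. Pictures are saved under pics/ and viewed, at most 10 in all, crops included, and the job is handed in when it is done.

```bash
mkdir -p pics; cat > h.py <<'E'
import numpy as np,cv2
from plant import robot
from scipy.spatial.transform import Rotation as R
def shot(n):
    return robot.read_camera(n)
def proj(p,X):
    K=np.array([[p['fx'],0,p['cx']],[0,p['fy'],p['cy']],[0,0,1.]])
    return cv2.projectPoints(np.array(X,float).reshape(-1,3),np.array(p['rvec'],float),np.array(p['tvec'],float),K,None)[0].reshape(-1,2)
def ray(p,uv):
    M=R.from_rotvec(p['rvec']).as_matrix();o=-M.T@np.array(p['tvec'])
    d=M.T@np.array([(uv[0]-p['cx'])/p['fx'],(uv[1]-p['cy'])/p['fy'],1]);return o,d/np.linalg.norm(d)
def tri(rs):
    A=sum(np.eye(3)-np.outer(d,d) for o,d in rs);b=sum((np.eye(3)-np.outer(d,d))@o for o,d in rs);return np.linalg.solve(A,b)
def atz(p,uv,z):
    o,d=ray(p,uv);return o+d*(z-o[2])/d[2]
E
python3 - <<'E'
from h import *
s=robot.read_state();print(s['t'],s['tool_pos'],s['orientation'],s['force'],robot.tip_reach)
for n in('scene','side'):
    p=shot(n);cv2.imwrite(f'pics/{n}0.png',p['frame'][:,:,::-1])
    o,_=ray(p,(320,240));print(n,'cam at',o)
    for t in('press','hub','ball_end','pot_mid','block_mid','bottle_mid','platen_face','mould_lid'):
        for r in robot.regions_of(p,t)[:4]:
            m=r['mask'];ys,xs=np.nonzero(m);print(n,t,round(r['conf'],2),np.round(r['rect']),xs.mean().round(1),ys.mean().round(1),m.sum())
E
```

```text
0.0 [ 0.26339468 -0.53850685  0.23160167] [-3.05898011e+00 -7.07855193e-01  3.73699717e-04] [ 0.18117032 -0.54294651  0.22547389] 0.014
scene cam at [1.06391359e+00 2.69448265e-04 9.15599067e-01]
scene press 0.68 [141. 148. 333. 352.] 235.7 258.5 18651
scene hub 0.62 [155. 155. 298. 266.] 226.2 206.5 2730
scene ball_end 0.86 [155. 155. 296. 269.] 225.2 206.9 2769
scene ball_end 0.55 [110. 276. 165. 344.] 136.5 313.6 2221
scene pot_mid 0.91 [330. 205. 356. 234.] 340.3 219.3 722
scene block_mid 0.59 [ 83. 256. 143. 303.] 107.3 274.8 1021
scene bottle_mid 0.79 [109. 277. 163. 343.] 136.5 313.6 2220
scene platen_face 0.58 [158. 152. 295. 296.] 234.7 234.3 5634
scene mould_lid 0.88 [187. 244. 299. 308.] 242.6 277.2 1180
side cam at [-0.02759748  0.65284427  0.83548278]
side press 0.65 [307. 160. 417. 318.] 368.0 245.9 10407
side hub 0.68 [330. 155. 420. 213.] 375.1 184.8 1740
side ball_end 0.66 [331. 155. 419. 212.] 375.3 184.7 1645
side pot_mid 0.66 [320. 305. 350. 340.] 333.9 319.6 860
side pot_mid 0.56 [333. 160. 418. 214.] 375.6 185.2 1475
side bottle_mid 0.64 [402. 199. 452. 218.] 427.6 211.8 633
side bottle_mid 0.59 [377. 148. 390. 208.] 381.7 161.8 218
side platen_face 0.61 [332. 158. 419. 268.] 374.8 208.2 2942
side mould_lid 0.9 [333. 214. 402. 280.] 368.0 261.3 747
```

View pics/scene0.png

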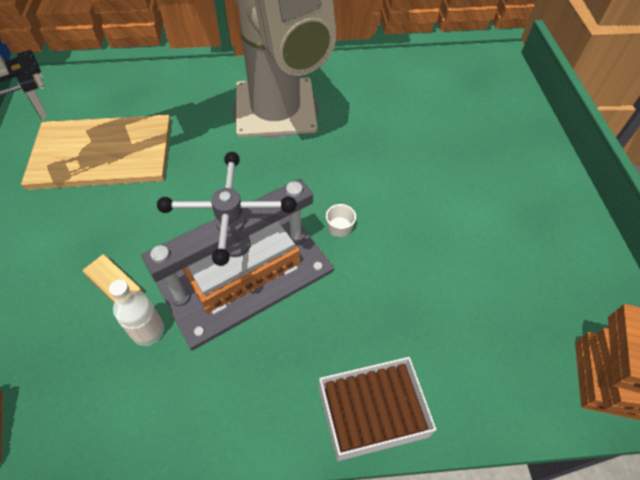

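View pics/side0.png

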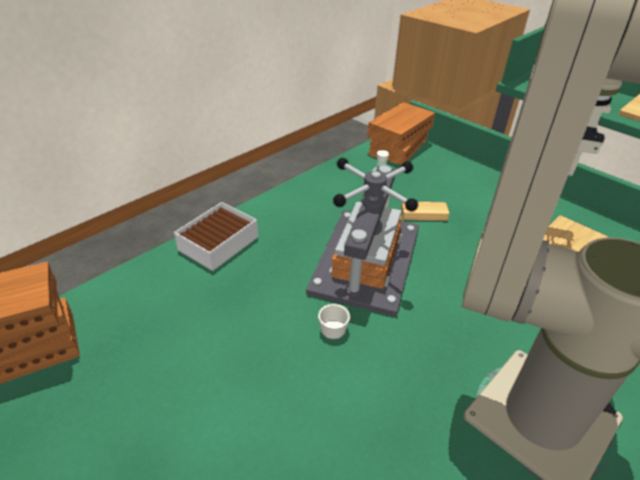

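Scene view: hub at about (227,200), balls near (232,158), (165,205), (288,205), (221,257). Side view: balls near (342,163), (407,167), (340,200), (412,205). The bottle stands off the corner at (137,315) and the pot at (340,220). Next I'll fit the handle from both views.

```bash
cat > fit.py <<'E'
from h import *
from scipy.optimize import least_squares
from scipy.optimize import linear_sum_assignment
def balls(p,rect,n=4):
    g=p['frame'].max(2);l,t,r,b=rect;m=np.zeros(g.shape,np.uint8)
    m[t:b,l:r]=(g[t:b,l:r]<42)
    m=cv2.morphologyEx(m,cv2.MORPH_OPEN,np.ones((3,3),np.uint8))
    k,_,st,c=cv2.connectedComponentsWithStats(m)
    return [(c[i],st[i]) for i in range(1,k)]
def fit(obs,x0):   # obs: list of (pic, Nx2 ball pixels); x=[hx,hy,hz,ang]
    def res(x):
        out=[]
        a=x[3]+np.arange(4)*np.pi/2
        P=np.c_[x[0]+.11*np.cos(a),x[1]+.11*np.sin(a),0*a+x[2]]
        for p,uv in obs:
            q=proj(p,P);D=np.linalg.norm(q[:,None]-uv[None],axis=2);i,j=linear_sum_assignment(D)
            out+=list((q[i]-uv[j]).ravel())
        return np.array(out)
    best=min((least_squares(res,list(x0)+[a],loss='soft_l1') for a in np.arange(0,1.57,.26)),key=lambda s:s.cost)
    return best.x,res(best.x)
E
python3 - <<'E'
from fit import *
obs=[]
for n,rc in(('scene',(145,140,310,275)),('side',(325,145,430,220))):
    p=shot(n);B=balls(p,rc)
    for c,s in B: print(n,c.round(1),s)
    g0={'scene':[(232,158),(165,205),(288,205),(221,257)],'side':[(342,163),(407,167),(340,200),(412,205)]}[n]
    uv=[]
    for g in g0:
        c=min((b[0] for b in B),key=lambda c:np.hypot(*(c-g)),default=np.array(g));uv.append(c if np.hypot(*(c-g))<6 else g)
    obs.append((p,np.array(uv,float)))
x,r=fit(obs,[.45,-.15,.235]);print('hub',x.round(4),'deg',np.degrees(x[3]),r.round(1))
a=obs[0][0];b=obs[1][0]
print('pot',atz(a,(340.3,219.3),.03),atz(b,(333.9,319.6),.03))
print('nuts z.196',atz(a,(160,254),.196),atz(a,(294,188),.196))
s=robot.read_state();M=R.from_rotvec(s['orientation']).as_matrix();print(M.round(3))
d=x[:3]-s['tool_pos'];print('hub in tool axes',(M.T@d).round(4))
E
```

```text
scene [234.7 157.5] [232 153   6  10  44]
scene [227.  158.5] [226 157   3   4  12]
scene [164.7 204.9] [158 198  13  14 123]
scene [288.6 205.4] [282 198  14  14 133]
scene [220.8 256.7] [213 250  16  15 159]
side [341.1 163. ] [338 160   8   8  44]
side [408.6 167.4] [406 164   6   8  37]
side [338.9 200.8] [334 196  11  10  81]
side [411.1 205. ] [407 201   9   9  69]
hub [ 0.526  -0.0981  0.2372  1.484 ] deg 85.02577927076787 [-0.1 -1.1 -2.2  1.3  0.9 -0.9 -0.3 -0.  -0.3 -0.5 -0.7  0.1 -2.   0.2
  1.   0.5]
pot [0.42733304 0.13007754 0.03      ] [0.42655425 0.12837452 0.03      ]
nuts z.196 [ 0.59520604 -0.22085416  0.196     ] [0.46439185 0.02535356 0.196     ]
[[ 0.898  0.439  0.   ]
 [ 0.439 -0.898 -0.   ]
 [-0.     0.    -1.   ]]
hub in tool axes [ 0.4295 -0.2809 -0.0045]
```

```bash
python3 -m handwheel '[[1,0,0,-0.06,0,0,0],[1,0,0,-0.09,0,0,0],[1,0.1,-0.085,-0.09,0,0,0],[1,0.2,-0.17,-0.09,0,0,0],[1,0.3,-0.25,-0.09,0,0,0],[1,0.414,-0.348,-0.09,0,0,0],[1,0.414,-0.348,-0.09,0,0,0],[1,0.414,-0.348,-0.09,0,0,0],[1,0.414,-0.348,-0.09,0,0,0],[1,0.414,-0.348,-0.09,0,0,0],[1,0.414,-0.348,-0.09,0,0,0],[1,0.414,-0.348,-0.09,0,0,0],[1,0.414,-0.348,-0.09,0,0,0],[1,0.414,-0.348,-0.09,0,0,0]]'
python3 - <<'E'
from h import *
p=shot('wrist');cv2.imwrite('pics/w1.png',p['frame'][:,:,::-1]);p=shot('scene');cv2.imwrite('pics/s1.png',cv2.resize(p['frame'][100:370,80:380,::-1],None,fx=2,fy=2))
s=robot.read_state();print(s['t'],s['tool_pos'],R.from_rotvec(s['orientation']).as_matrix().round(3),s['q'],s['force'],s['opening'])
E
```

```text
t: 2.75
tool_pos: [0.4824, -0.0457, 0.3227]
orientation: [3.061, 0.706, 0.0]
force: [0.3, -0.1, 0.1]
opening: 0.0004
gripper_force: 0.0
2.85 [ 0.48238137 -0.04564328  0.32272009] [[ 0.899  0.438  0.   ]
 [ 0.438 -0.899 -0.   ]
 [-0.     0.    -1.   ]] [-2.00083393e-01 -2.04598804e-01  1.65255053e+00 -1.63257164e-04
  1.69352171e+00  9.17793392e-01] [-0.42406153  0.37195765 -0.90825198] 0.0004726774155279037
```

View pics/w1.png

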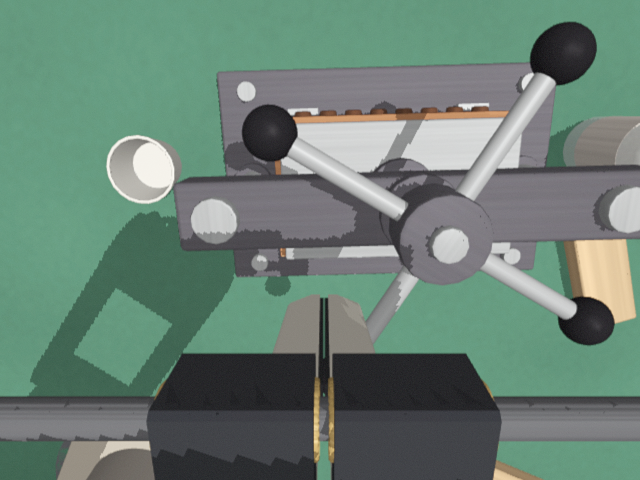

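View pics/s1.png

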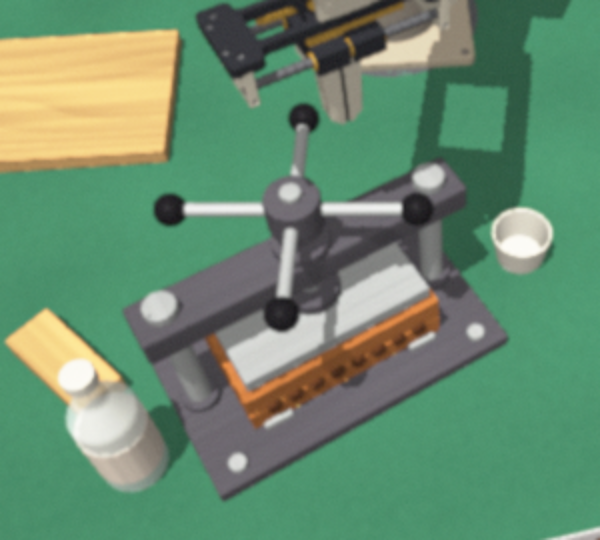

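Wrist view: the closed fingertip (325,300) sits over the gap between the +y arm (ball 270,130) and the robot-side arm (360,330). Both are clear, so I'll descend and work out the circle.

```bash
python3 -m handwheel '[[1,0,0,0.05,0,0,0],[1,0,0,0.08,0,0,0],[1,0,0,0.096,0,0,0],[1,0,0,0.096,0,0,0]]'
cat > arc.py <<'E'
from h import *
import sys
# offsets in tool axes from present pose to points on circle about hub C, from a0 clockwise by step
a0,step,n=map(float,sys.argv[1:4]);r=float(sys.argv[4]) if len(sys.argv)>4 else .07
C=np.array([.5275,-.098]);s=robot.read_state();M=R.from_rotvec(s['orientation']).as_matrix()
t=s['tool_pos'];v=t[:2]-C;print('t',s['t'],'pos',t.round(4),'r,ang',np.hypot(*v).round(4),np.degrees(np.arctan2(v[1],v[0])).round(1),'F',np.round(s['force'],1))
for k in range(int(n)):
    a=np.radians(a0-step*k);w=np.array([*(C+r*np.array([np.cos(a),np.sin(a)])-t[:2]),0])
    o=M.T@w;print(f'[1,{o[0]:.3f},{o[1]:.3f},0,0,0,0]',end=',')
print()
E
python3 arc.py 122 10 19
```

```text
t: 3.35
tool_pos: [0.4821, -0.0449, 0.226]
orientation: [-3.06, -0.707, 0.002]
force: [0.1, 0.2, -0.2]
opening: 0.0002
gripper_force: 0.0
t 3.35 pos [ 0.4821 -0.0449  0.226 ] r,ang 0.0699 130.5 F [ 0.1  0.2 -0.2]
[1,0.010,-0.002,0,0,0,0],[1,0.022,-0.002,0,0,0,0],[1,0.034,-0.000,0,0,0,0],[1,0.046,0.004,0,0,0,0],[1,0.057,0.010,0,0,0,0],[1,0.066,0.017,0,0,0,0],[1,0.074,0.027,0,0,0,0],[1,0.080,0.037,0,0,0,0],[1,0.085,0.048,0,0,0,0],[1,0.087,0.060,0,0,0,0],[1,0.087,0.073,0,0,0,0],[1,0.085,0.085,0,0,0,0],[1,0.081,0.096,0,0,0,0],[1,0.076,0.107,0,0,0,0],[1,0.068,0.116,0,0,0,0],[1,0.059,0.124,0,0,0,0],[1,0.048,0.131,0,0,0,0],[1,0.037,0.135,0,0,0,0],[1,0.025,0.137,0,0,0,0],
```

```bash
python3 -m handwheel '[[1,0.010,-0.002,0,0,0,0],[1,0.022,-0.002,0,0,0,0],[1,0.034,0,0,0,0,0],[1,0.046,0.004,0,0,0,0],[1,0.057,0.010,0,0,0,0],[1,0.066,0.017,0,0,0,0],[1,0.074,0.027,0,0,0,0],[1,0.080,0.037,0,0,0,0]]'
python3 arc.py 42 10 15
python3 - <<'E'
from h import *
p=shot('scene');cv2.imwrite('pics/s2.png',cv2.resize(p['frame'][100:370,80:380,::-1],None,fx=2,fy=2))
E
```

```text
t: 4.35
tool_pos: [0.5713, -0.0425, 0.2263]
orientation: [-3.06, -0.709, 0.001]
force: [-3.7, 1.4, -0.1]
opening: 0.0004
gripper_force: 1.8
t 4.35 pos [ 0.5713 -0.0425  0.2263] r,ang 0.0707 51.7 F [-3.7  1.4 -0.1]
[1,0.004,0.011,0,0,0,0],[1,0.006,0.023,0,0,0,0],[1,0.006,0.036,0,0,0,0],[1,0.004,0.048,0,0,0,0],[1,0.000,0.059,0,0,0,0],[1,-0.006,0.070,0,0,0,0],[1,-0.013,0.079,0,0,0,0],[1,-0.023,0.087,0,0,0,0],[1,-0.033,0.094,0,0,0,0],[1,-0.045,0.098,0,0,0,0],[1,-0.057,0.100,0,0,0,0],[1,-0.069,0.100,0,0,0,0],[1,-0.081,0.099,0,0,0,0],[1,-0.092,0.095,0,0,0,0],[1,-0.103,0.089,0,0,0,0],
```

View pics/s2.png

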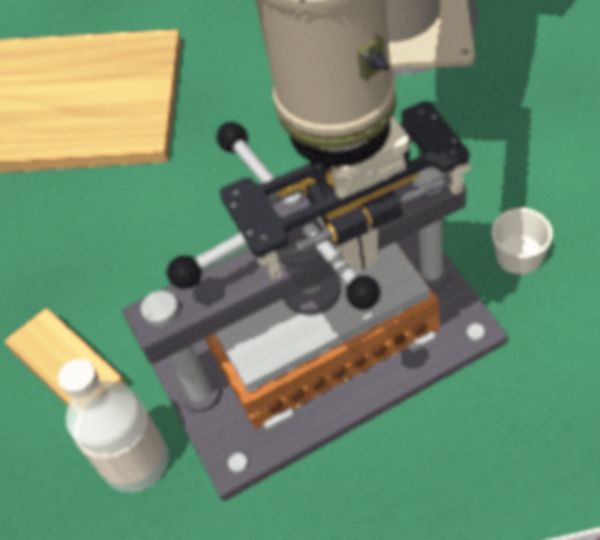

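The handle is turning: the arm is now at about 30°, with the finger behind it and about 4 N of force. Continuing.

```bash
python3 -m handwheel '[[1,0.004,0.011,0,0,0,0],[1,0.006,0.023,0,0,0,0],[1,0.006,0.036,0,0,0,0],[1,0.004,0.048,0,0,0,0],[1,0,0.059,0,0,0,0],[1,-0.006,0.070,0,0,0,0],[1,-0.013,0.079,0,0,0,0],[1,-0.023,0.087,0,0,0,0],[1,-0.033,0.094,0,0,0,0],[1,-0.045,0.098,0,0,0,0],[1,-0.057,0.100,0,0,0,0],[1,-0.069,0.100,0,0,0,0],[1,-0.081,0.099,0,0,0,0],[1,-0.092,0.095,0,0,0,0]]'
python3 arc.py -98 8 15
python3 - <<'E'
from fit import *
obs=[]
for n,rc in(('scene',(145,140,310,285)),('side',(325,145,430,225))):
    p=shot(n)
    cv2.imwrite(f'pics/{n}3.png',cv2.resize(p['frame'][140:320,110:350,::-1] if n=='scene' else p['frame'][140:320,290:450,::-1],None,fx=3,fy=3))
    for c,s in balls(p,rc): print(n,c.round(1),s)
E
```

```text
t: 6.15
tool_pos: [0.5298, -0.1691, 0.2271]
orientation: [3.059, 0.707, 0.003]
force: [5.1, 1.3, -0.5]
opening: 0.0004
gripper_force: 2.2
t 6.15 pos [ 0.5298 -0.1691  0.2271] r,ang 0.0712 -88.2 F [ 5.1  1.3 -0.5]
[1,-0.010,-0.007,0,0,0,0],[1,-0.018,-0.013,0,0,0,0],[1,-0.024,-0.020,0,0,0,0],[1,-0.030,-0.028,0,0,0,0],[1,-0.035,-0.036,0,0,0,0],[1,-0.038,-0.046,0,0,0,0],[1,-0.040,-0.055,0,0,0,0],[1,-0.041,-0.065,0,0,0,0],[1,-0.040,-0.075,0,0,0,0],[1,-0.038,-0.084,0,0,0,0],[1,-0.035,-0.093,0,0,0,0],[1,-0.030,-0.102,0,0,0,0],[1,-0.024,-0.110,0,0,0,0],[1,-0.018,-0.117,0,0,0,0],[1,-0.010,-0.123,0,0,0,0],
scene [169.3 157.9] [145 144  45  23 306]
scene [205.5 150.4] [201 148  10   5  30]
scene [219. 153.] [218 152   3   3   9]
scene [211. 155.] [210 154   3   3   9]
scene [241.9 160.4] [235 155  14  12 113]
scene [225.6 166.6] [221 164  10   6  32]
scene [204. 170.] [203 169   3   3   9]
scene [199.  189.5] [198 188   3   4  12]
scene [181.  197.5] [180 196   3   4  12]
scene [173.3 200.8] [170 199   8   5  34]
scene [288.  215.9] [281 208  14  14 106]
scene [211.2 258.8] [203 251  15  15 120]
scene [204. 255.] [203 254   3   3   9]
side [410. 146.] [409 145   3   3   9]
side [394.2 148.6] [389 146  11   6  41]
side [347.  163.2] [345 161   5   6  24]
side [413.8 173. ] [411 169   7   9  49]
side [332.8 198.3] [328 195  10   8  66]
side [403. 210.] [398 205  11  11  91]
```

View pics/side3.png

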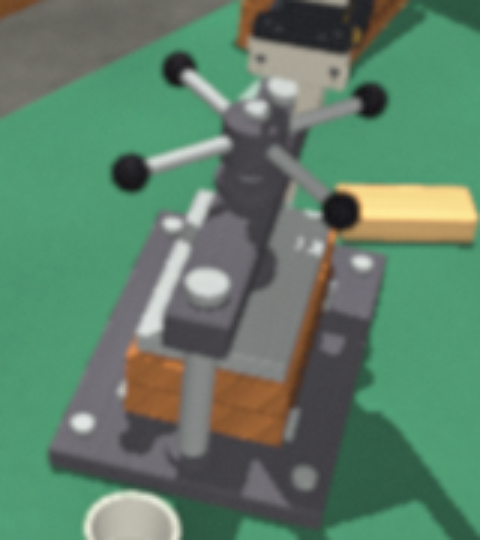

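Side view: four balls clear, at original pixels about (350,163), (413,173), (333,198), (403,210). The platen lies close to or on the mould. I'll refit angle and height.

```bash
python3 - <<'E'
from fit import *
a=shot('scene');b=shot('side')
A=np.array([(242,160.4),(288,215.5),(211,258.5)]);B=np.array([(349.5,163),(413.5,173),(333,198),(403,210)])
for o in ([(a,A),(b,B)],[(a,np.array([(233,158),(164.7,204.9),(288.6,205.4),(220.8,256.7)])),(b,np.array([(342,163),(407,167),(339,200.8),(411.1,205)]))]):
    x,r=fit(o,[.527,-.098,.235]);print(x.round(4),np.degrees(x[3])%90,r.round(1))
E
```

```text
[ 0.5263 -0.0979  0.2318 -0.262 ] 74.98978121753551 [-1.3 -1.  -0.5 -0.7  0.9  1.1 -1.4  0.2  0.1  0.1  0.4  0.  -1.8  0. ]
[ 0.5262 -0.0985  0.2372 -0.0841] 85.18414754044576 [-0.3  0.  -0.3 -1.1 -0.8  0.9  0.6 -0.6  0.   0.5 -0.3 -0.5 -0.5 -0.
 -0.5  0.5]
```

The handle has turned 190° and dropped 5.4 mm, consistent with 10 mm a turn. I estimate the angle at 2.6–3.2 rad, so 70–80° more is safe.

```bash
python3 -m handwheel '[[1,-0.010,-0.007,0,0,0,0],[1,-0.018,-0.013,0,0,0,0],[1,-0.024,-0.020,0,0,0,0],[1,-0.030,-0.028,0,0,0,0],[1,-0.035,-0.036,0,0,0,0],[1,-0.038,-0.046,0,0,0,0]]'
python3 -m handwheel '[[1,-0.002,-0.009,0,0,0,0],[1,-0.003,-0.019,0,0,0,0],[1,-0.002,-0.029,0,0,0,0],[1,-0.002,-0.029,0,0,0,0]]'
python3 arc.py -168 5 16
python3 - <<'E'
from fit import *
for n,rc in(('scene',(145,140,310,285)),('side',(325,145,430,225))):
    p=shot(n)
    if n=='side':cv2.imwrite(f'pics/{n}4.png',cv2.resize(p['frame'][140:320,290:450,::-1],None,fx=3,fy=3))
    print(n,[tuple(c.round(1)) for c,s in balls(p,rc) if s[4]>20])
E
```

```text
t: 7.1
tool_pos: [0.4751, -0.1437, 0.2268]
orientation: [3.06, 0.708, 0.0]
force: [5.1, -3.4, -1.1]
opening: 0.0002
gripper_force: 2.4
t: 7.6
tool_pos: [0.46, -0.1179, 0.2264]
orientation: [-3.06, -0.709, 0.002]
force: [-0.6, -0.9, -0.6]
opening: 0.0002
gripper_force: 0.1
t 7.6 pos [ 0.46   -0.1179  0.2264] r,ang 0.0704 -163.6 F [-0.6 -0.9 -0.6]
[1,0.001,-0.005,0,0,0,0],[1,0.003,-0.011,0,0,0,0],[1,0.005,-0.017,0,0,0,0],[1,0.008,-0.022,0,0,0,0],[1,0.011,-0.027,0,0,0,0],[1,0.015,-0.032,0,0,0,0],[1,0.019,-0.037,0,0,0,0],[1,0.024,-0.041,0,0,0,0],[1,0.028,-0.045,0,0,0,0],[1,0.033,-0.048,0,0,0,0],[1,0.039,-0.051,0,0,0,0],[1,0.044,-0.054,0,0,0,0],[1,0.050,-0.055,0,0,0,0],[1,0.056,-0.057,0,0,0,0],[1,0.062,-0.058,0,0,0,0],[1,0.068,-0.058,0,0,0,0],
scene [(np.float64(229.9), np.float64(160.3)), (np.float64(166.1), np.float64(208.9)), (np.float64(289.7), np.float64(208.2)), (np.float64(224.3), np.float64(259.5))]
side [(np.float64(406.7), np.float64(166.5)), (np.float64(339.6), np.float64(167.0)), (np.float64(339.5), np.float64(204.5)), (np.float64(411.3), np.float64(206.9))]
```

View pics/side4.png

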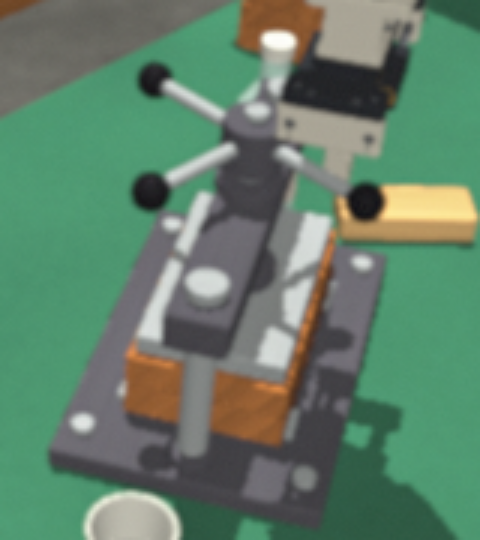

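Side view: the mould's end face shows no clear parting line now, where before it was visible. I'll fit the angle and height again.

```bash
python3 - <<'E'
from fit import *
a=shot('scene');b=shot('side')
A=np.array([(229.9,160.3),(166.1,208.9),(289.7,208.2),(224.3,259.5)]);B=np.array([(406.7,166.5),(339.6,167),(339.5,204.5),(411.3,206.9)])
x,r=fit([(a,A),(b,B)],[.527,-.098,.235]);print(x.round(4),np.degrees(x[3])%90,r.round(1))
for p in(a,b):
  for t in ('mould_lid','platen_face'):
    for q in robot.regions_of(p,t)[:2]:
        ys,xs=np.nonzero(q['mask']);print(t,round(q['conf'],2),np.round(q['rect']),xs.mean().round(1),ys.mean().round(1))
s=robot.read_state();print(s['t'],s['force'],s['gripper_force'])
E
```

```text
[ 0.5269 -0.0979  0.2301 -0.0421] 87.5875461419143 [-0.1 -0.3 -1.  -3.3  0.7  1.4  0.1  0.1  0.5 -0.3  0.1 -0.6 -0.2 -0.1
 -2.4  2.7]
mould_lid 0.9 [186. 245. 298. 306.] 241.7 278.6
platen_face 0.95 [160. 155. 294. 297.] 235.9 237.1
mould_lid 0.73 [332. 224. 399. 276.] 363.1 264.9
platen_face 0.72 [332. 158. 418. 268.] 372.5 215.8
8.0 [0.22708542 0.77479805 0.26644976] 0.0
```

Total rotation so far is about 268° (4.67 rad), and the height drop of 7.1 mm agrees. I estimate 100±35° left, so I'll take smaller steps and watch the force.

```bash
python3 -m handwheel '[[1,0.001,-0.005,0,0,0,0],[1,0.003,-0.011,0,0,0,0],[1,0.005,-0.017,0,0,0,0],[1,0.008,-0.022,0,0,0,0]]'
python3 -m handwheel '[[1,0.003,-0.005,0,0,0,0],[1,0.007,-0.010,0,0,0,0]]'
python3 arc.py 164 3 20
```

```text
t: 8.5
tool_pos: [0.4584, -0.0949, 0.2268]
orientation: [3.06, 0.708, 0.0]
force: [0.2, -4.0, -0.0]
opening: 0.0001
gripper_force: 1.9
t: 8.75
tool_pos: [0.4603, -0.0829, 0.2266]
orientation: [3.061, 0.708, -0.0]
force: [1.1, -4.7, 0.0]
opening: 0.0005
gripper_force: 1.8
t 8.75 pos [ 0.4603 -0.0829  0.2266] r,ang 0.0689 167.3 F [ 1.1 -4.7  0. ]
[1,0.002,-0.004,0,0,0,0],[1,0.004,-0.006,0,0,0,0],[1,0.007,-0.009,0,0,0,0],[1,0.010,-0.011,0,0,0,0],[1,0.013,-0.014,0,0,0,0],[1,0.016,-0.016,0,0,0,0],[1,0.019,-0.018,0,0,0,0],[1,0.022,-0.019,0,0,0,0],[1,0.025,-0.021,0,0,0,0],[1,0.029,-0.022,0,0,0,0],[1,0.032,-0.023,0,0,0,0],[1,0.036,-0.025,0,0,0,0],[1,0.039,-0.025,0,0,0,0],[1,0.043,-0.026,0,0,0,0],[1,0.046,-0.027,0,0,0,0],[1,0.050,-0.027,0,0,0,0],[1,0.054,-0.027,0,0,0,0],[1,0.057,-0.027,0,0,0,0],[1,0.061,-0.027,0,0,0,0],[1,0.065,-0.026,0,0,0,0],
```

```bash
cat > lid.py <<'E'
from fit import *
import time
old=cv2.imread('pics/side0.png');p=shot('side');new=p['frame'][:,:,::-1].copy()
def sh(rc):
    l,t,r,b=rc;T=cv2.resize(old[t:b,l:r],None,fx=8,fy=8,interpolation=3);S=cv2.resize(new[t-8:b+8,l-8:r+8],None,fx=8,fy=8,interpolation=3)
    m=cv2.matchTemplate(S,T,cv2.TM_CCOEFF_NORMED);_,v,_,q=cv2.minMaxLoc(m);return (q[0]/8-8,q[1]/8-8,round(v,3))
c=robot.regions_of(p,'mould_lid');print([np.round(q['rect']) for q in c])
# predicted pixel shift for 4 mm lid drop
X=atz(p,(345,255),.08);print('4mm ->',proj(p,X-[0,0,.004])-proj(p,X))
print('lid end',sh((330,252,350,266)),'nut(fixed)',sh((348,228,372,244)),'base',sh((305,270,330,300)))
E
python3 lid.py
```

```text
[array([333., 220., 404., 278.])]
4mm -> [[-0.09312548  1.24972749]]
lid end (0.0, 1.0, 0.727) nut(fixed) (0.0, 0.0, 1.0) base (0.0, 0.0, 0.96)
```

```bash
python3 -m handwheel '[[1,0.002,-0.004,0,0,0,0],[1,0.004,-0.006,0,0,0,0],[1,0.007,-0.009,0,0,0,0],[1,0.010,-0.011,0,0,0,0]]'
python3 arc.py 152 2.5 20; python3 lid.py
```

```text
t: 9.35
tool_pos: [0.4645, -0.0687, 0.2266]
orientation: [-3.061, -0.708, 0.0]
force: [0.4, -3.0, -1.1]
opening: 0.0005
gripper_force: 1.6
t 9.35 pos [ 0.4645 -0.0687  0.2266] r,ang 0.0694 155.1 F [ 0.4 -3.  -1.1]
[1,0.003,-0.003,0,0,0,0],[1,0.005,-0.004,0,0,0,0],[1,0.008,-0.006,0,0,0,0],[1,0.010,-0.008,0,0,0,0],[1,0.013,-0.009,0,0,0,0],[1,0.016,-0.010,0,0,0,0],[1,0.019,-0.011,0,0,0,0],[1,0.022,-0.012,0,0,0,0],[1,0.024,-0.013,0,0,0,0],[1,0.027,-0.014,0,0,0,0],[1,0.030,-0.015,0,0,0,0],[1,0.033,-0.015,0,0,0,0],[1,0.036,-0.016,0,0,0,0],[1,0.040,-0.016,0,0,0,0],[1,0.043,-0.016,0,0,0,0],[1,0.046,-0.016,0,0,0,0],[1,0.049,-0.016,0,0,0,0],[1,0.052,-0.016,0,0,0,0],[1,0.055,-0.015,0,0,0,0],[1,0.058,-0.015,0,0,0,0],
[array([332., 218., 404., 280.])]
4mm -> [[-0.09312548  1.24972749]]
lid end (0.0, 1.0, 0.853) nut(fixed) (0.0, 0.0, 0.999) base (0.0, 0.0, 0.956)
```

```bash
python3 -m handwheel '[[1,0.003,-0.003,0,0,0,0],[1,0.005,-0.004,0,0,0,0],[1,0.008,-0.006,0,0,0,0],[1,0.010,-0.008,0,0,0,0]]'
python3 arc.py 142.5 2.5 10
```

```text
t: 9.95
tool_pos: [0.4701, -0.0572, 0.2266]
orientation: [-3.061, -0.708, 0.0]
force: [-2.2, -3.8, -0.2]
opening: 0.0006
gripper_force: 1.5
t 9.95 pos [ 0.4701 -0.0572  0.2266] r,ang 0.0704 144.6 F [-2.2 -3.8 -0.2]
[1,0.002,-0.001,0,0,0,0],[1,0.005,-0.002,0,0,0,0],[1,0.008,-0.003,0,0,0,0],[1,0.011,-0.004,0,0,0,0],[1,0.014,-0.005,0,0,0,0],[1,0.017,-0.006,0,0,0,0],[1,0.020,-0.007,0,0,0,0],[1,0.023,-0.007,0,0,0,0],[1,0.026,-0.008,0,0,0,0],[1,0.029,-0.008,0,0,0,0],
```

```bash
python3 -m handwheel '[[1,0.002,-0.001,0,0,0,0],[1,0.005,-0.002,0,0,0,0],[1,0.008,-0.003,0,0,0,0],[1,0.011,-0.004,0,0,0,0]]'
python3 arc.py 133 2.5 12
```

```text
t: 10.45
tool_pos: [0.4782, -0.0488, 0.2266]
orientation: [-3.061, -0.708, 0.0]
force: [-1.9, -4.1, 0.2]
opening: 0.0006
gripper_force: 1.5
t 10.45 pos [ 0.4782 -0.0488  0.2266] r,ang 0.0696 135.0 F [-1.9 -4.1  0.2]
[1,0.002,-0.001,0,0,0,0],[1,0.005,-0.002,0,0,0,0],[1,0.008,-0.003,0,0,0,0],[1,0.011,-0.003,0,0,0,0],[1,0.014,-0.004,0,0,0,0],[1,0.017,-0.004,0,0,0,0],[1,0.020,-0.004,0,0,0,0],[1,0.023,-0.004,0,0,0,0],[1,0.026,-0.004,0,0,0,0],[1,0.029,-0.004,0,0,0,0],[1,0.032,-0.003,0,0,0,0],[1,0.035,-0.003,0,0,0,0],
```

```bash
python3 -m handwheel '[[1,0.002,-0.001,0,0,0,0],[1,0.005,-0.002,0,0,0,0],[1,0.008,-0.003,0,0,0,0],[1,0.011,-0.003,0,0,0,0]]'
python3 arc.py 123.5 2.5 12
python3 - <<'E'
from fit import *
for n,rc in(('scene',(145,140,310,285)),('side',(325,145,430,225))):
    p=shot(n);print(n,[c.round(1).tolist() for c,s in balls(p,rc) if s[4]>20])
E
```

```text
t: 10.95
tool_pos: [0.4865, -0.0413, 0.2265]
orientation: [-3.061, -0.708, 0.001]
force: [-3.4, -3.6, -0.5]
opening: 0.0005
gripper_force: 2.4
t 10.95 pos [ 0.4865 -0.0413  0.2265] r,ang 0.07 125.9 F [-3.4 -3.6 -0.5]
[1,0.003,-0.000,0,0,0,0],[1,0.006,-0.001,0,0,0,0],[1,0.009,-0.001,0,0,0,0],[1,0.012,-0.001,0,0,0,0],[1,0.015,-0.001,0,0,0,0],[1,0.018,-0.001,0,0,0,0],[1,0.021,-0.000,0,0,0,0],[1,0.024,0.000,0,0,0,0],[1,0.027,0.001,0,0,0,0],[1,0.030,0.001,0,0,0,0],[1,0.033,0.002,0,0,0,0],[1,0.036,0.003,0,0,0,0],
scene [[273.9, 166.8], [253.8, 175.2], [283.1, 187.0], [168.5, 230.2], [251.5, 254.7]]
side [[368.8, 176.4], [388.5, 172.1], [329.7, 175.6], [421.0, 198.7], [357.3, 211.9]]
```

```bash
python3 - <<'E'
from fit import *
a=shot('scene');b=shot('side')
A=np.array([(168.5,230.2),(251.5,254.7),(283.1,187)]);B=np.array([(329.7,175.6),(421,198.7),(357.3,211.9)])
x,r=fit([(a,A),(b,B)],[.527,-.098,.23]);print(x.round(4),np.degrees(x[3])%90,r.round(1))
E
```

```text
[ 0.5268 -0.0983  0.2272  0.3756] 21.522171821653842 [-0.4 -0.3 -0.1  0.1  0.1 -0.1 -0.1  0.1  0.1  0.5 -0.6 -0.4]
```

Fit: the hub is at z 227.2 mm, so the stop is close. Fine steps from here.

```bash
python3 -m handwheel '[[1,0.0015,0,0,0,0,0],[1,0.003,0,0,0,0,0],[1,0.0045,-0.0005,0,0,0,0]]'
python3 arc.py 120 1.5 4
```

```text
t: 11.52
tool_pos: [0.4904, -0.0392, 0.2264]
orientation: [3.061, 0.708, -0.001]
force: [-3.1, -3.5, -1.2]
opening: 0.0004
gripper_force: 2.2
t 11.525 pos [ 0.4904 -0.0392  0.2264] r,ang 0.0695 122.2 F [-3.1 -3.5 -1.2]
[1,0.003,-0.001,0,0,0,0],[1,0.004,-0.001,0,0,0,0],[1,0.006,-0.001,0,0,0,0],[1,0.008,-0.001,0,0,0,0],
```

```bash
python3 -m handwheel '[[1,0.0015,0,0,0,0,0],[1,0.003,0,0,0,0,0],[1,0.0045,0,0,0,0,0]]'
python3 arc.py 117 1.5 4
```

```text
t: 11.9
tool_pos: [0.4945, -0.0372, 0.2264]
orientation: [3.061, 0.708, -0.001]
force: [-3.9, -3.8, -0.6]
opening: 0.0005
gripper_force: 2.2
t 11.9 pos [ 0.4945 -0.0372  0.2264] r,ang 0.0692 118.5 F [-3.9 -3.8 -0.6]
[1,0.002,-0.001,0,0,0,0],[1,0.004,-0.001,0,0,0,0],[1,0.005,-0.001,0,0,0,0],[1,0.007,-0.001,0,0,0,0],
```

```bash
python3 -m handwheel '[[1,0.0015,-0.0005,0,0,0,0],[1,0.003,-0.001,0,0,0,0],[1,0.0045,-0.001,0,0,0,0]]'
python3 arc.py 114 1.5 4
```

```text
t: 12.28
tool_pos: [0.498, -0.0343, 0.2264]
orientation: [3.061, 0.708, -0.001]
force: [-3.9, -2.2, -1.1]
opening: 0.001
gripper_force: 2.2
t 12.275 pos [ 0.498  -0.0343  0.2264] r,ang 0.0702 114.8 F [-3.9 -2.2 -1.1]
[1,0.001,0.000,0,0,0,0],[1,0.003,0.000,0,0,0,0],[1,0.005,0.000,0,0,0,0],[1,0.006,0.001,0,0,0,0],
```

```bash
python3 -m handwheel '[[1,0.0015,0,0,0,0,0],[1,0.003,0,0,0,0,0],[1,0.0045,0,0,0,0,0]]'
python3 arc.py 111 1.5 4
```

```text
t: 12.65
tool_pos: [0.5021, -0.0322, 0.2265]
orientation: [-3.061, -0.708, 0.001]
force: [-4.0, -3.0, -0.4]
opening: 0.0006
gripper_force: 2.1
t 12.65 pos [ 0.5021 -0.0322  0.2265] r,ang 0.0705 111.1 F [-4.  -3.  -0.4]
[1,0.000,0.001,0,0,0,0],[1,0.002,0.001,0,0,0,0],[1,0.004,0.001,0,0,0,0],[1,0.006,0.001,0,0,0,0],
```

```bash
python3 -m handwheel '[[1,0.0015,0,0,0,0,0],[1,0.003,0.0005,0,0,0,0],[1,0.0045,0.001,0,0,0,0]]'
python3 arc.py 107 1.5 4
```

```text
t: 13.02
tool_pos: [0.5065, -0.0311, 0.2264]
orientation: [-3.061, -0.708, 0.001]
force: [-3.9, -2.6, -1.0]
opening: 0.0004
gripper_force: 2.1
t 13.025 pos [ 0.5065 -0.0311  0.2264] r,ang 0.0701 107.4 F [-3.9 -2.6 -1. ]
[1,0.001,0.000,0,0,0,0],[1,0.002,0.001,0,0,0,0],[1,0.004,0.001,0,0,0,0],[1,0.006,0.001,0,0,0,0],
```

```bash
python3 -m handwheel '[[1,0.0015,0,0,0,0,0],[1,0.003,0.0005,0,0,0,0],[1,0.0045,0.001,0,0,0,0]]'
python3 arc.py 103 1.5 4
```

```text
t: 13.4
tool_pos: [0.5109, -0.0299, 0.2264]
orientation: [-3.06, -0.708, 0.001]
force: [-5.0, -1.8, -0.7]
opening: 0.0006
gripper_force: 2.1
t 13.4 pos [ 0.5109 -0.0299  0.2264] r,ang 0.07 103.7 F [-5.  -1.8 -0.7]
[1,0.001,0.000,0,0,0,0],[1,0.003,0.001,0,0,0,0],[1,0.004,0.001,0,0,0,0],[1,0.006,0.002,0,0,0,0],
```

```bash
python3 -m handwheel '[[1,0.0015,0.0005,0,0,0,0],[1,0.003,0.001,0,0,0,0],[1,0.0045,0.001,0,0,0,0]]'
python3 arc.py 99 1.5 4
```

```text
t: 13.78
tool_pos: [0.5154, -0.0288, 0.2264]
orientation: [-3.06, -0.708, 0.001]
force: [-5.0, -2.1, -0.6]
opening: 0.0005
gripper_force: 2.1
t 13.775 pos [ 0.5154 -0.0288  0.2264] r,ang 0.0703 99.9 F [-5.  -2.1 -0.6]
[1,0.001,0.001,0,0,0,0],[1,0.003,0.001,0,0,0,0],[1,0.004,0.002,0,0,0,0],[1,0.006,0.002,0,0,0,0],
```

```bash
python3 -m handwheel '[[1,0.0015,0.0005,0,0,0,0],[1,0.003,0.001,0,0,0,0]]'
python3 arc.py 97 1.5 4;python3 lid.py
```

```text
t: 14.02
tool_pos: [0.5185, -0.0283, 0.2264]
orientation: [-3.06, -0.708, 0.001]
force: [-5.2, -1.9, -0.4]
opening: 0.0002
gripper_force: 2.1
t 14.025 pos [ 0.5185 -0.0283  0.2264] r,ang 0.0703 97.4 F [-5.2 -1.9 -0.4]
[1,0.000,0.000,0,0,0,0],[1,0.002,0.001,0,0,0,0],[1,0.004,0.002,0,0,0,0],[1,0.005,0.002,0,0,0,0],
[array([331., 216., 403., 279.])]
4mm -> [[-0.09312548  1.24972749]]
lid end (0.0, 2.0, 0.839) nut(fixed) (0.0, 2.0, 0.872) base (0.0, 0.0, 0.999)
```

Force is steady at about 5.4 N, the closing-phase friction, so it isn't tight yet. Continuing in small steps.

```bash
python3 -m handwheel '[[1,0.0015,0.0005,0,0,0,0],[1,0.003,0.001,0,0,0,0]]'
python3 arc.py 93 1.5 4
```

```text
t: 14.38
tool_pos: [0.5217, -0.028, 0.2264]
orientation: [-3.06, -0.708, 0.001]
force: [-5.3, -1.4, -0.6]
opening: 0.0005
gripper_force: 2.1
t 14.375 pos [ 0.5217 -0.028   0.2264] r,ang 0.0703 94.7 F [-5.3 -1.4 -0.6]
[1,0.002,0.001,0,0,0,0],[1,0.004,0.002,0,0,0,0],[1,0.005,0.003,0,0,0,0],[1,0.007,0.003,0,0,0,0],
```

```bash
python3 -m handwheel '[[1,0.0015,0.001,0,0,0,0],[1,0.003,0.0015,0,0,0,0]]'
python3 arc.py 91 1.5 4
```

```text
t: 14.62
tool_pos: [0.5252, -0.028, 0.2265]
orientation: [-3.06, -0.708, 0.001]
force: [-5.3, -1.9, -1.0]
opening: 0.0003
gripper_force: 2.0
t 14.625 pos [ 0.5252 -0.028   0.2265] r,ang 0.07 91.9 F [-5.3 -1.9 -1. ]
[1,0.001,0.000,0,0,0,0],[1,0.003,0.001,0,0,0,0],[1,0.004,0.002,0,0,0,0],[1,0.006,0.003,0,0,0,0],
```

```bash
python3 -m handwheel '[[1,0.001,0.0005,0,0,0,0],[1,0.0025,0.001,0,0,0,0]]'
python3 arc.py 88 1.5 3
```

```text
t: 14.88
tool_pos: [0.528, -0.0279, 0.2266]
orientation: [-3.061, -0.708, 0.0]
force: [-4.9, -2.1, -1.3]
opening: 0.0004
gripper_force: 2.1
t 14.875 pos [ 0.528  -0.0279  0.2266] r,ang 0.0701 89.6 F [-4.9 -2.1 -1.3]
[1,0.002,0.001,0,0,0,0],[1,0.003,0.002,0,0,0,0],[1,0.005,0.003,0,0,0,0],
```

```bash
python3 -m handwheel '[[1,0.001,0.001,0,0,0,0],[1,0.0025,0.0015,0,0,0,0]]'
python3 arc.py 86 1.5 3
```

```text
t: 15.12
tool_pos: [0.531, -0.0282, 0.2267]
orientation: [3.061, 0.708, -0.0]
force: [-5.3, -1.0, -1.1]
opening: 0.0006
gripper_force: 2.0
t 15.125 pos [ 0.531  -0.0282  0.2267] r,ang 0.0699 87.2 F [-5.3 -1.  -1.1]
[1,0.001,0.001,0,0,0,0],[1,0.003,0.002,0,0,0,0],[1,0.004,0.003,0,0,0,0],
```

```bash
python3 -m handwheel '[[1,0.001,0.001,0,0,0,0],[1,0.0025,0.0015,0,0,0,0]]'
python3 arc.py 84 1.5 3
```

```text
t: 15.38
tool_pos: [0.5338, -0.0285, 0.2266]
orientation: [3.061, 0.708, -0.0]
force: [-4.9, -1.2, -0.2]
opening: 0.0001
gripper_force: 2.0
t 15.375 pos [ 0.5338 -0.0285  0.2266] r,ang 0.0698 84.8 F [-4.9 -1.2 -0.2]
[1,0.001,0.000,0,0,0,0],[1,0.002,0.001,0,0,0,0],[1,0.004,0.002,0,0,0,0],
```

```bash
python3 -m handwheel '[[1,0.001,0.001,0,0,0,0],[1,0.0025,0.0015,0,0,0,0],[1,0.0035,0.0025,0,0,0,0]]'
python3 arc.py 80 1.5 3
```

```text
t: 15.75
tool_pos: [0.5381, -0.0291, 0.2266]
orientation: [-3.061, -0.708, -0.0]
force: [-5.7, -0.4, -0.3]
opening: 0.0007
gripper_force: 2.1
t 15.75 pos [ 0.5381 -0.0291  0.2266] r,ang 0.0697 81.2 F [-5.7 -0.4 -0.3]
[1,0.001,0.001,0,0,0,0],[1,0.003,0.002,0,0,0,0],[1,0.004,0.003,0,0,0,0],
```

```bash
python3 -m handwheel '[[1,0.001,0.001,0,0,0,0],[1,0.0025,0.0015,0,0,0,0],[1,0.0035,0.0025,0,0,0,0]]'
python3 arc.py 77 1.5 3
python3 - <<'E'
from fit import *
for n,rc in(('scene',(145,140,310,285)),('side',(325,145,430,225))):
    p=shot(n);print(n,[c.round(1).tolist() for c,s in balls(p,rc) if s[4]>20])
    if n=='side':cv2.imwrite('pics/side9.png',np.hstack([cv2.resize(f[200:320,300:420],(400,400),interpolation=2) for f in (cv2.imread('pics/side0.png'),p['frame'][:,:,::-1])]))
E
```

```text
t: 16.12
tool_pos: [0.5401, -0.0298, 0.2263]
orientation: [-3.059, -0.708, 0.008]
force: [-20.2, 0.4, 8.0]
opening: 0.0006
gripper_force: 9.5
t 16.125 pos [ 0.5401 -0.0298  0.2263] r,ang 0.0694 79.5 F [-20.2   0.4   8. ]
[1,0.003,0.001,0,0,0,0],[1,0.004,0.003,0,0,0,0],[1,0.006,0.004,0,0,0,0],
scene [[290.3, 144.3], [258.8, 159.8], [306.0, 154.0], [294.9, 167.7], [179.0, 184.4], [176.1, 191.9], [263.6, 199.7], [282.5, 230.0], [194.9, 256.0]]
side [[344.5, 168.5], [365.5, 163.9], [419.0, 181.6], [328.5, 193.7], [391.4, 215.1]]
```

View pics/side9.png

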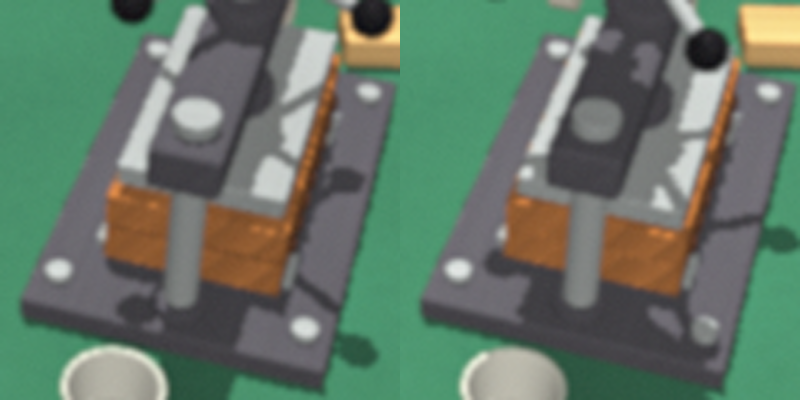

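Picture, start on the left and now on the right: the parting line and gap at the lid's end are gone, and the force jumped to 20 N. The handle is tight and the mould is shut. I'll back off the arm and lift away.

```bash
python3 -m handwheel '[[1,-0.004,-0.003,0,0,0,0],[1,-0.012,-0.009,0,0,0,0],[1,-0.014,-0.010,0,0,0,0],[1,-0.014,-0.010,-0.05,0,0,0],[1,-0.014,-0.010,-0.10,0,0,0],[1,-0.014,-0.010,-0.14,0,0,0],[1,-0.06,0.04,-0.16,0,0,0],[1,-0.11,0.08,-0.16,0,0,0],[1,-0.16,0.12,-0.16,0,0,0],[1,-0.2,0.17,-0.16,0,0,0],[1,-0.2,0.17,-0.16,0,0,0],[1,-0.2,0.17,-0.16,0,0,0],[1,-0.2,0.17,-0.16,0,0,0]]'
python3 - <<'E'
from fit import *
f=[]
for n,rc in(('scene',(145,140,310,285)),('side',(325,145,430,225))):
    p=shot(n);print(n,[c.round(1).tolist() for c,s in balls(p,rc) if s[4]>20])
    f.append(cv2.resize(p['frame'][:,:,::-1],(400,300)) if n=='scene' else cv2.resize(p['frame'][150:330,290:450,::-1],(400,450))[:300])
cv2.imwrite('pics/end.png',np.hstack(f));print(robot.read_state()['force'])
E
```

```text
t: 17.85
tool_pos: [0.4379, -0.2692, 0.3868]
orientation: [-3.06, -0.71, -0.001]
force: [0.3, -0.5, 1.1]
opening: 0.0007
gripper_force: 0.0
scene [[259.6, 166.4], [178.6, 184.3], [174.2, 191.0], [282.7, 229.9], [194.8, 255.6]]
side [[419.3, 181.7], [328.6, 193.7], [391.5, 215.4]]
[-0.66644276 -0.42324937  1.23160697]
```

View pics/end.png

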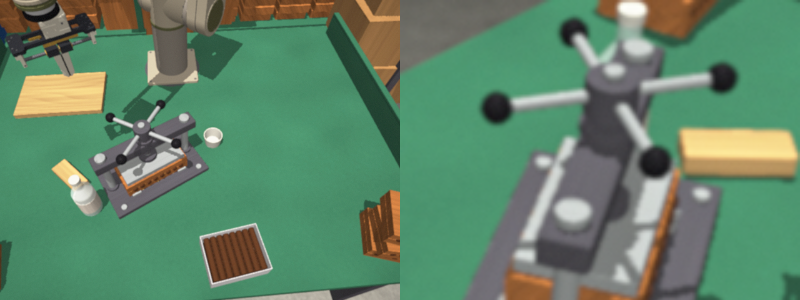

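The hand is clear, the handle stayed where it was left, and the pot, block and bottle have not moved. Handing in.

```bash
python3 -c "
from plant import robot
print(robot.close_job())"
```

```text
the job is handed in; nothing more can be done
None
```

The press is wound down until the handle came up tight (about 20 N at the fingertip) and the mould's halves look shut; the hand is clear, the pot, block and bottle look unmoved, and the job was handed in at about 18 s with no verdict returned.

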